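# Lock an ingredient pan into its transport cradle

### The arm

A 6-joint arm with a two-finger parallel gripper is mounted at the origin on the work surface. World frame = base frame: x ahead of the robot, y to its left, z up, the work surface at z = 0. Lengths are in m, angles in rad, forces in N, time in s.
With the tool pointing down it reaches from about 0.35 to 0.8 m from the base axis. Payload 7.3 kg.
Tool frame: the origin (TCP) lies on the centre line of the jaws, within the pads' length; the fingertips stand 22 mm ahead of it and the grasp point (between the pads) lies 3 mm ahead of it; z points along the fingers, y is the line along which they close (so a half turn about z gives the same grasp; the last joint's range is limited). The gripper opens to 85 mm and grips with 20 to 120 N. Pads are 22 mm wide; open, the fingers measure 114 mm over their backs; the gripper's body (76 mm by 85 mm) begins 54 mm behind the grasp point. The pads swing forward as they close: fully open they stand 13 mm farther back than shut.
Start: joints at [1.061, 0.342, 1.524, -0, 1.275, -0.146], TCP at [0.187, 0.491, 0.253] pointing down, gripper open.
Joint ranges: [-2.53, 2.53], [-0.77, 2.02], [0.04, 2.7], [-1, 4.14], [0.28, 2.66], [-3.11, 3.11]. Speed limits (rad/s): [2.57, 2.57, 3.14, 3.14, 3.14, 3.14].

### API

Orientations are given as a unit quaternion [w, x, y, z].
In Python, from cell import r, snapshot, camera_params gives the robot as it stands.
- The arm moves only by the shell command python3 -m inch 'ROWS' [FORCE]. ROWS is JSON, a list of rows, each an object of numbers: "x", "y", "z": the shift along the tool's x, y, z in m; "wx", "wy", "wz": the turn, a rotation vector about the tool's x, y, z in rad; "hand": the opening, from 0 (shut) to 1 (fully open). A call has 1 to 20 rows; each row shifts and turns the commanded pose from where the row before left it, along the tool's axes as they then stand; what a row does not reach is not made up. A row lasts 1/12 s, in which the tool goes at most 41.7 mm and 7.16 degrees, less where a joint would pass 70% of its speed; a pose out of reach is approached as far as the arm can. A call is refused whole if a number of a shift passes 0.0417 or a number of a turn 0.125, either way. A call with a gripper value outside its range is refused whole. The fingers move at their own pace and stop on an object; FORCE is the grip in N (left out, the last holds). Time passes only in rows, so rows that do not move let the fingers close. It gives the time, the measured TCP pose, the force, the opening and the grip force at its end, in the units of the state.
- r.get_state(): the state, without advancing time (a new reading comes with each control period).
- snapshot(name): name is "side" or "top"; returns the picture (384x512x3 uint8, red, green, blue); there is no depth.
- camera_params(name): a dict with "fx", "fy", "cx", "cy" (pixels), "T" (4x4, takes a point from camera to world coordinates). Camera axes: x right, y down, z forward; pixel columns grow to the right and rows downward; lengths in m; the calibration is good to about 2 mm. A picture is of the moment at which its call begins. camera_params takes no time and is no camera call.
- r.job_done(): hands the job in; it is judged then, once.
The state is a dict: "clock": time; "joint_pos": joint angles; "joint_velocities": joint speeds; "joint_torque": joint torques, N m; "eef_pos": TCP position; "orientation": TCP orientation; "ft_force": force on the tool from outside, world axes, zero at the start; "torque": the same for the moment, N m; "opening": finger opening in m; "gripper_force": force on a finger pad.
Only numpy, scipy, OpenCV 4.12 (cv2) and the standard library are available. Lean on these libraries where they do the work, as an engineer would, in place of code of your own. Each camera call takes 0.05 s, during which the arm holds its last target. There are 200 camera calls.

### The job

Secure the lidded steel pan for transport: push it fully home in its cradle, swing the gate shut behind it, get the latch's wire bail hooked over the keeper on top of the gate, and push the lever over and down past centre so that the latch is clamped. Do not knock over or shove the jars, tin, bowl, bottle and scoop standing about.

Things in the scene. Friction and masses are not known exactly. Their poses are not given: they have to be found in the camera images.
- cradle: Fixed open-topped steel transport cradle, three walls, z 0 to 100 mm. Origin on the table; x points from the open mouth to the back wall, y to the gate's hinge side, z up. Channel y -58 to +58, floor 6 thick, back wall's inner face at x +78, mouth at x -104. The -y side is a wide hollow wall whose flat top (y -58 to -114, z 100) carries the draw latch, which works in the upright plane y = -85
- pan_centre (a point): Centre of the loose lidded steel pan, 176 long (along cradle x), 110 wide over the lid rim, 86 high, 0.4 to 0.8 kg. It stands on the cradle's floor in the channel and sticks part-way out of the mouth. The rim (76 to 86 above its foot) overhangs the body below it by 4 mm all round; a low wire grip on the lid ends 102 above the foot. Axes parallel to the cradle's
- pan_home (a point): Fixed point in the cradle where pan_centre lies when the pan is fully home against the back wall (cradle (-10, 0, 46))
- gate (a joint): Angle a of the gate (rad): 0 shut across the mouth (hard stop), grows as its free end swings out; it stays where left (stiff hinge, 0.06 N m). Vertical hinge at cradle (-108, +66) mm. From there the gate points along cradle (-sin a, -cos a); its outer face looks along (-cos a, sin a). Shut, it leaves the home pan 4 mm of play; it cannot shut while the pan sticks out
- gate_mid (a point): Point in the gate, mid-thickness, 70 mm from the hinge, at z 56. The gate is an upright steel plate 8 thick, 6 to 174 mm from the hinge, z 12 to 100
- keeper (a point): Pocket of the keeper on top of the gate, 151 mm from the hinge: the bail bar's centre lies here when hooked. An 18 mm wide dark hook post rises to z 131, its outer face leaning outward at the top by 0.2 rad; the pocket is on its outer side (away from the cradle). Below it is a ledge, top at z 111, reaching 36 mm outward from the gate's mid-plane
- latch_pivot (a point): Pivot of the lever, fixed at cradle (-36, -85, 116) mm, axis along cradle y. The bail's hinge rides on the lever 18 mm from this pivot, along cradle (cos f, 0, sin f) with f = lever angle - 0.21
- latch_lever (a joint): Angle of the lever (rad): 0 clamped, lying flat and pointing to the cradle's back (hard stop), grows as it is raised; 1.52 upright, at most 1.68, leaning a little to the gate. It points from the pivot along cradle (cos e, 0, sin e), e = angle + 0.05. It stays about where left. With the bail hooked, pushing it down takes about 4 N at its tip up to dead centre near 0.2, then it snaps to 0 (let go earlier it springs back)
- lever_tip (a point): End of the lever, mid-thickness, 80 mm from the pivot. The lever is 5 mm thick and 20 wide; its last 28 mm are 8 thick and 26 wide
- bail (a joint): Angle of the bail on the lever (rad), free-swinging: it falls by its weight (20 g). It points from its hinge along cradle (-cos c, 0, sin c), c = bail angle - lever angle (0 level towards the gate, 1.57 straight up). At the start it leans towards the cradle's back against its stop (3.37); pushed up past upright towards the gate, it drops on the keeper
- bail_bar (a point): Centre of the bail's round cross bar, 8 thick, 42 long along cradle y, 95 from the bail's hinge (sprung, gives up to 8). Two wire legs 38 apart straddle lever and keeper; the bar swings clear over the lever's tip. It drops past the keeper post if the lever is at about 1.2 or more; else it rests on the post's top and slides off into the pocket as the lever is raised
- jar_a: Bystander, jar 54 mm across, 85 high; origin under its centre
- jar_b: Bystander, jar 62 mm across, 100 high; origin under its centre
- jar_c: Bystander, jar 54 mm across, 85 high; origin under its centre
- tin: Bystander, tin 66 mm across, 75 high; origin under its centre
- bowl: Bystander, steel bowl 100 mm across, 45 high; origin under its centre
- sauce: Bystander, dark bottle 76 mm across, 190 high; origin under its centre
- scoop: Bystander, steel spoon 180 mm long, lying on the table
There are look-alikes about, which are no part of the job. Leave any orange look-alike of the part that bears pan_centre alone.

How it is judged:
By the outcome, as a careful person would: the job done as asked, in the order asked, and still so for the second after the job is handed in, with the robot touching nothing.
It also fails if it takes over 67 s, if anything falls off the work surface, if the arm or the gripper's body presses on something with over 40 N, if the wrist force passes 120 N, or if a joint passes its speed limit or range.

## Working session

There is one attempt and no reset: what is moved stays moved. The work goes in short steps, Python scripts to look and compute and a shell command to move; the robot and the scene stay as the last step left them, time stands still between calls to the robot, and variables do not carry over. Pictures are saved under pics/ and viewed, at most 10 in all, crops included, and the job is handed in when it is done.

```bash
mkdir -p pics; ls; python3 - <<'E'
from cell import r,snapshot,camera_params
import cv2,numpy as np
np.set_printoptions(precision=4,suppress=True)
for n in("side","top"):
    im=snapshot(n); cv2.imwrite(f"pics/{n}0.png",cv2.resize(im[:,:,::-1],(800,600),interpolation=cv2.INTER_CUBIC))
    p=camera_params(n); print(n,p["fx"],p["fy"],p["cx"],p["cy"]);print(np.array(p["T"]))
s=r.get_state();print(s["clock"],s["eef_pos"],s["orientation"])
E
```

```text
pics
side 479.6639643225932 479.6639643225932 257.3662028917123 187.35712336206478
[[ 0.9909 -0.0904  0.0998  0.3554]
 [-0.1347 -0.6823  0.7186 -1.2181]
 [ 0.0031 -0.7255 -0.6883  1.1376]
 [ 0.      0.      0.      1.    ]]
top 468.2054255185038 468.2054255185038 256.014387928394 196.9861500609177
[[ 0.0179 -0.9916  0.1277  0.3475]
 [-0.9997 -0.0197 -0.0127 -0.1143]
 [ 0.0151 -0.1275 -0.9917  1.4382]
 [ 0.      0.      0.      1.    ]]
0.1 [0.1866 0.4904 0.2527] [-0.0002  0.1809  0.9835 -0.0007]
```

View pics/side0.png

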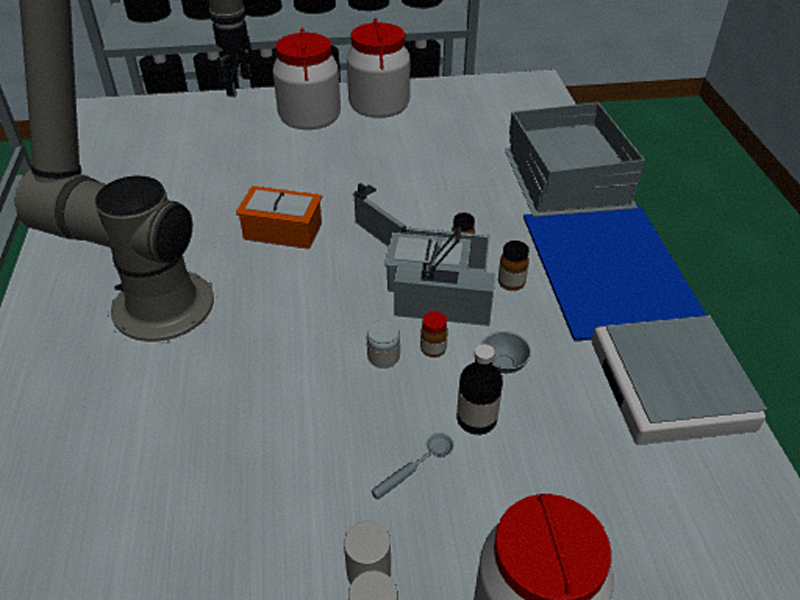

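View pics/top0.png

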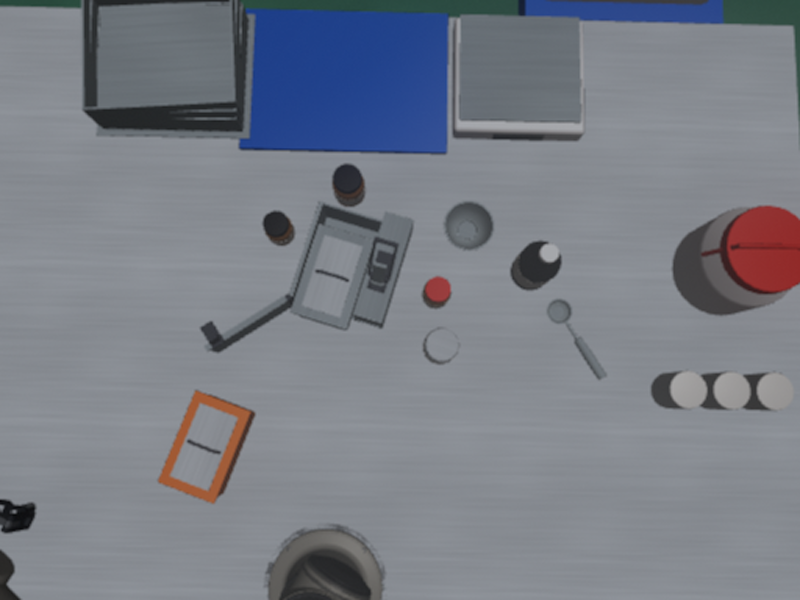

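The top view (800x600) shows the cradle at about (350,265), its mouth facing the robot. The gate is hinged at (290,300) and its free end is at (210,335). The latch wall is on the right and the orange decoy at (205,445). I'll enlarge the cradle in both views.

```bash
cat > h.py <<'E'
from cell import r,snapshot,camera_params
import cv2,numpy as np
np.set_printoptions(precision=4,suppress=True)
def crop(n,u,v,w,h,k,out):
    im=snapshot(n)[v:v+h,u:u+w,::-1]; cv2.imwrite("pics/"+out,cv2.resize(im,None,fx=k,fy=k,interpolation=cv2.INTER_CUBIC))
def ray(n,u,v,z):
    p=camera_params(n);T=np.array(p["T"]);d=T[:3,:3]@[(u-p["cx"])/p["fx"],(v-p["cy"])/p["fy"],1]
    return T[:3,3]+d*(z-T[2,3])/d[2]
def proj(n,P):
    p=camera_params(n);q=np.linalg.inv(np.array(p["T"]))@np.append(P,1)
    return np.array([p["fx"]*q[0]/q[2]+p["cx"],p["fy"]*q[1]/q[2]+p["cy"]])
E
python3 -c "
from h import *
crop('top',120,95,160,140,5,'tc.png'); crop('side',220,110,130,100,6,'sc.png')"
```

```text
(no output)
```

View pics/tc.png

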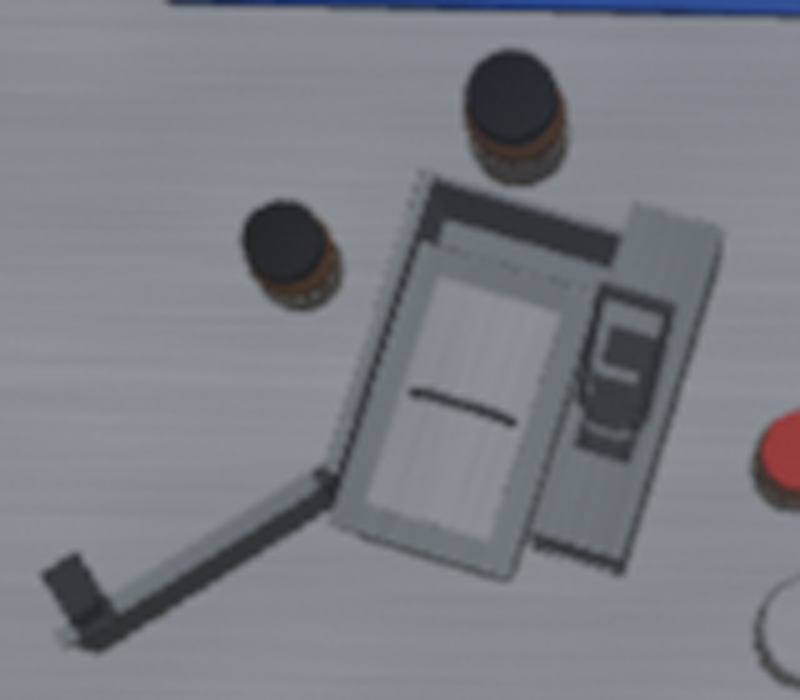

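View pics/sc.png

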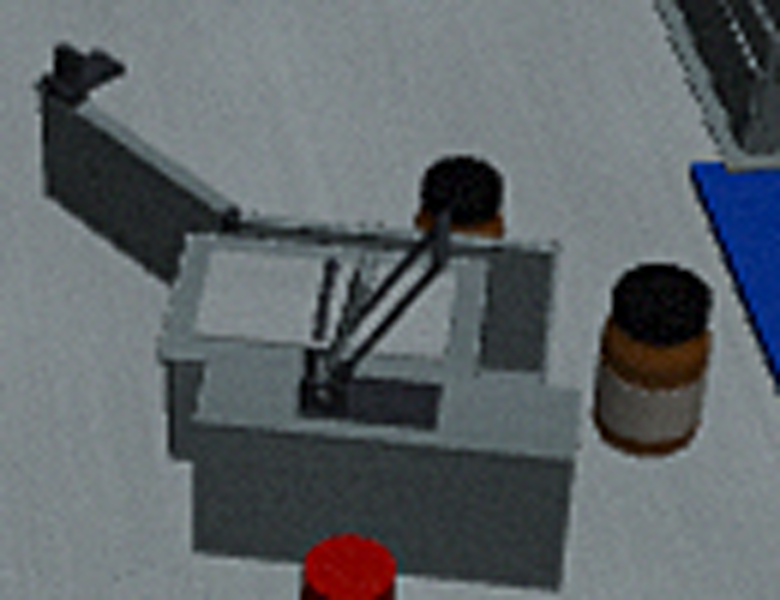

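```bash
cat >> h.py <<'E'
def W(c,P): # cradle (x,y,yaw), P mm
    s,k=np.sin(c[2]),np.cos(c[2]);P=np.array(P)/1000
    return np.array([c[0]+k*P[0]-s*P[1],c[1]+s*P[0]+k*P[1],P[2]])
def gp(a,d,z,o=0): # gate point, o outward
    return [-108-d*np.sin(a)-o*np.cos(a),66-d*np.cos(a)+o*np.sin(a),z]
def lev(t,d=80): return [-36+d*np.cos(t+.05),-85,116+d*np.sin(t+.05)]
def bar(t,b):
    f=t-.21;c=b-t;return [-36+18*np.cos(f)-95*np.cos(c),-85,116+18*np.sin(f)+95*np.sin(c)]
def ct(n,u,v):
    return np.array([120+(u+.5)/5-.5,95+(v+.5)/5-.5]) if n=="top" else np.array([220+(u+.5)/6-.5,110+(v+.5)/6-.5])
E
python3 - <<'E'
from h import *
from scipy.optimize import least_squares
obs=[("top",622,572,-104,-114,100),("top",533,540,-104,-58,100),("side",193,428,-104,-114,100),("side",197,552,-104,-114,0),
("top",722,230,None,-114,100),("top",636,203,None,-58,100),("side",577,458,None,-114,100)]
def f(p):
    return np.concatenate([proj(n,W(p[:3],[p[3] if x is None else x,y,z]))-ct(n,u,v) for n,u,v,x,y,z in obs])
s=least_squares(f,[.6,-.05,-.28,84]);c=s.x[:3];print(s.x,f(s.x))
np.save("c.npy",c)
# pan: rim corners z92
pan=[("top",505,580,-88,-55),("top",333,518,-88,55),("side",160,357,-88,-55),("top",437,240,88,55)]
g=lambda p:np.concatenate([proj(n,W(c,[p[0]+x,p[1]+y,92]))-ct(n,u,v) for n,u,v,x,y in pan])
s=least_squares(g,[-40,0]);print("pan",s.x,g(s.x))
gg=[("top",65,637,174,100,4),("top",98,652,174,100,-4),("side",40,88,174,100,0)]
g=lambda p:np.concatenate([proj(n,W(c,gp(p[0],d,z,o)))-ct(n,u,v) for n,u,v,d,z,o in gg])
s=least_squares(g,[2.2]);print("gate",s.x,g(s.x))
inv=lambda n,P:((np.array(proj(n,P))-([120,95] if n=="top" else [220,110])+.5)*(5 if n=="top" else 6)).round()
print("hinge",inv("top",W(c,[-108,66,100])))
for t in(0,.8,1.1,1.3,1.5,1.68):print(t,inv("top",W(c,lev(t))),inv("side",W(c,lev(t))),inv("top",W(c,bar(t,3.37))),inv("side",W(c,bar(t,3.37))))
# objects
for n,u,v,z in[("top",285,240,85),("top",512,95,100)]:print(ray(n,*ct(n,u,v),z/1000))
for nm,u,v,z in[("red",437,290,85),("white",441,345,75),("sauce",540,262,100)]:print(nm,ray("top",u*.64,v*.64,z/1000))
for nm,u,v,z in[("grip decoy",205,445,.09)]:print(nm,ray("top",u*.64,v*.64,z))
E
```

```text
[  0.6194  -0.0166  -0.265  101.7827] [ 0.6549 -1.6191 -0.2356 -0.6563 -1.0851 -0.6475 -1.5578  0.7372  0.4829
 -0.3079 -0.6698 -0.1839 -0.4562  0.231 ]
pan [-39.6381  -0.4161] [ 2.2879 -0.774   0.2106  0.9995 -0.1894  0.391  -2.7461 -0.4495]
gate [2.2645] [-0.4599  1.8529 -5.5596  1.1802 -1.7853 -0.874 ]
hinge [324. 484.]
0 [650. 301.] [471. 385.] [664. 263.] [524. 431.]
0.8 [636. 325.] [425. 300.] [657. 253.] [507. 305.]
1.1 [625. 355.] [387. 277.] [646. 280.] [466. 263.]
1.3 [617. 380.] [358. 267.] [636. 308.] [431. 241.]
1.5 [609. 407.] [328. 262.] [625. 342.] [391. 224.]
1.68 [601. 432.] [300. 261.] [614. 376.] [352. 214.]
[0.6789 0.1055 0.085 ]
[ 0.7655 -0.0268  0.1   ]
red [ 0.5568 -0.2003  0.085 ]
white [ 0.4545 -0.2096  0.075 ]
sauce [ 0.6111 -0.391   0.1   ]
grip decoy [0.2642 0.2164 0.09  ]
```

```bash
python3 - <<'E'
from h import *
from scipy.optimize import least_squares
obs=[("top",622,572,-104,-114,100),("top",533,540,-104,-58,100),("side",193,428,-104,-114,100),("side",197,552,-104,-114,0),
("top",722,230,None,-114,100),("top",636,203,None,-58,100),("side",577,458,None,-114,100),
("top",437,183,78,58,100),("top",622,237,78,-58,100),("top",325,474,-108,66,100),("side",232,212,-108,66,100),("side",490,262,78,58,100)]
pan=[("top",505,580,-88,-55),("top",333,518,-88,55),("side",160,357,-88,-55),("side",190,237,-88,55),("top",432,245,88,55)]
def f(p):
    return np.concatenate([proj(n,W(p[:3],[p[3] if x is None else x,y,z]))-ct(n,u,v) for n,u,v,x,y,z in obs]+
     [proj(n,W(p[:3],[p[4]+x,p[5]+y,92]))-ct(n,u,v) for n,u,v,x,y in pan])
s=least_squares(f,[.6,-.05,-.28,100,-40,0],loss="soft_l1");print(s.x);print(f(s.x).reshape(-1,2));c=s.x[:3]
np.save("c.npy",c)
gg=[("top",65,637,174,100,4),("top",98,652,174,100,-4),("side",40,88,174,100,0)]
g=lambda p:np.concatenate([proj(n,W(c,gp(p[0],d,z,o)))-ct(n,u,v) for n,u,v,d,z,o in gg])
s=least_squares(g,[2.2]);print("gate",s.x,g(s.x))
for d,z,o in((70,56,0),(151,115,10),(174,100,0)):print("gatept",d,W(c,gp(s.x[0],d,z,o)))
st=r.get_state();print(st["eef_pos"],st["orientation"])
E
```

```text
[  0.6214  -0.0176  -0.2815 101.1582 -42.0998  -1.4046]
[[ 0.2445 -1.8598]
 [-0.5501 -1.2012]
 [-0.9229 -0.9171]
 [-1.4026  0.4664]
 [ 1.125  -0.0136]
 [ 0.0616 -0.1835]
 [-0.5845  0.6643]
 [-0.2897 -0.359 ]
 [ 0.5074  0.384 ]
 [-0.4322  0.6373]
 [-0.4773  0.1823]
 [10.1078 -1.6072]
 [ 1.918  -0.4588]
 [ 0.0292  0.7181]
 [-0.5079  0.2085]
 [-0.3213 -0.5534]
 [-0.9842 -1.4425]]
gate [2.2281] [ 0.0792  1.6243 -4.973   0.9196 -1.5503 -0.6387]
gatept 70 [0.4946 0.1323 0.056 ]
gatept 151 [0.4548 0.2036 0.115 ]
gatept 174 [0.4332 0.2162 0.1   ]
[0.1867 0.4905 0.2529] [-0.0001  0.1809  0.9835 -0.0004]
```

```bash
cat > st.py <<'E'
from h import *
c=np.load("c.npy");s=r.get_state();p=np.array(s["eef_pos"]);q=s["orientation"]
d=p[:2]-c[:2];k,n=np.cos(c[2]),np.sin(c[2])
from scipy.spatial.transform import Rotation as R
X=R.from_quat([q[1],q[2],q[3],q[0]]).as_matrix()
print("t",round(s["clock"],2),"cradle mm",np.round([1e3*(k*d[0]+n*d[1]),1e3*(-n*d[0]+k*d[1]),1e3*p[2]],1),"yaw err",round(np.arctan2(X[1,0],X[0,0])-np.pi-c[2],4),"tilt",X[:2,2].round(3),"F cr",np.round([k*s["ft_force"][0]+n*s["ft_force"][1],-n*s["ft_force"][0]+k*s["ft_force"][1],s["ft_force"][2]],1),"open",round(s["opening"],4))
E
python3 -m inch '[{"wz":-0.0826,"hand":0},{"x":-0.0207,"y":-0.0193},{"x":-0.0207,"y":-0.0193},{"x":-0.0207,"y":-0.0193},{"x":-0.0207,"y":-0.0193},{"x":-0.0207,"y":-0.0193},{"x":-0.0207,"y":-0.0193},{"x":-0.0207,"y":-0.0193},{"x":-0.0207,"y":-0.0193},{"x":-0.0207,"y":-0.0193},{"x":-0.0207,"y":-0.0193},{"x":-0.0207,"y":-0.0193},{"x":-0.0207,"y":-0.0193},{"x":-0.0207,"y":-0.0193},{"x":-0.0207,"y":-0.0193},{"x":-0.0207,"y":-0.0193},{"x":-0.0207,"y":-0.0193},{"x":-0.0207,"y":-0.0193},{"x":-0.0207,"y":-0.0193},{"x":-0.0207,"y":-0.0193}]'; python3 st.py
```

```text
t 0.2 cradle mm [-558.7  367.3  252.9] yaw err -0.0823 tilt [-0.    -0.001] F cr [-1.1 -0.3 -0.4] open 0.0851invalid input
```

```bash
python3 -m inch '[{"wz":-0.0826,"hand":0.0}]' 30; python3 -m inch '[{"x":-0.0262,"y":-0.0245},{"x":-0.0262,"y":-0.0245},{"x":-0.0262,"y":-0.0245},{"x":-0.0262,"y":-0.0245},{"x":-0.0262,"y":-0.0245},{"x":-0.0262,"y":-0.0245},{"x":-0.0262,"y":-0.0245},{"x":-0.0262,"y":-0.0245},{"x":-0.0262,"y":-0.0245},{"x":-0.0262,"y":-0.0245},{"x":-0.0262,"y":-0.0245},{"x":-0.0262,"y":-0.0245},{"x":-0.0262,"y":-0.0245},{"x":-0.0262,"y":-0.0245},{"x":-0.0262,"y":-0.0245}]'; python3 st.py
```

```text
t 0.2 cradle mm [-558.7  367.3  252.9] yaw err -0.0823 tilt [-0.    -0.001] F cr [-1.1 -0.3 -0.4] open 0.0851invalid input
invalid input
```

```bash
python3 -m inch '[{"x":-0.0262,"y":-0.0245,"z":0,"wx":0,"wy":0,"wz":0,"hand":0},{"x":-0.0262,"y":-0.0245,"z":0,"wx":0,"wy":0,"wz":0,"hand":0},{"x":-0.0262,"y":-0.0245,"z":0,"wx":0,"wy":0,"wz":0,"hand":0},{"x":-0.0262,"y":-0.0245,"z":0,"wx":0,"wy":0,"wz":0,"hand":0},{"x":-0.0262,"y":-0.0245,"z":0,"wx":0,"wy":0,"wz":0,"hand":0},{"x":-0.0262,"y":-0.0245,"z":0,"wx":0,"wy":0,"wz":0,"hand":0},{"x":-0.0262,"y":-0.0245,"z":0,"wx":0,"wy":0,"wz":0,"hand":0},{"x":-0.0262,"y":-0.0245,"z":0,"wx":0,"wy":0,"wz":0,"hand":0},{"x":-0.0262,"y":-0.0245,"z":0,"wx":0,"wy":0,"wz":0,"hand":0},{"x":-0.0262,"y":-0.0245,"z":0,"wx":0,"wy":0,"wz":0,"hand":0},{"x":-0.0262,"y":-0.0245,"z":0,"wx":0,"wy":0,"wz":0,"hand":0},{"x":-0.0262,"y":-0.0245,"z":0,"wx":0,"wy":0,"wz":0,"hand":0},{"x":-0.0262,"y":-0.0245,"z":0,"wx":0,"wy":0,"wz":0,"hand":0},{"x":-0.0262,"y":-0.0245,"z":0,"wx":0,"wy":0,"wz":0,"hand":0},{"x":-0.0262,"y":-0.0245,"z":0,"wx":0,"wy":0,"wz":0,"hand":0}]'; python3 st.py
```

```text
clock: 1.53
eef_pos: [0.4629, 0.0268, 0.2533]
orientation: [-0.0, 0.14, 0.99, 0.0]
ft_force: [1.1, 0.7, 1.2]
opening: 0.0002
gripper_force: 0.0
t 1.53 cradle mm [-164.6   -1.5  253.3] yaw err -0.0 tilt [0. 0.] F cr [0.9 1.  1.2] open 0.0002
```

```bash
python3 -m inch '[{"x":0,"y":0,"z":0.0326,"wx":0,"wy":0,"wz":0,"hand":0},{"x":0,"y":0,"z":0.0326,"wx":0,"wy":0,"wz":0,"hand":0},{"x":0,"y":0,"z":0.0326,"wx":0,"wy":0,"wz":0,"hand":0},{"x":0,"y":0,"z":0.0326,"wx":0,"wy":0,"wz":0,"hand":0},{"x":0,"y":0,"z":0.0326,"wx":0,"wy":0,"wz":0,"hand":0},{"x":-0.01,"y":0,"z":0,"wx":0,"wy":0,"wz":0,"hand":0},{"x":-0.006,"y":0,"z":0,"wx":0,"wy":0,"wz":0,"hand":0},{"x":-0.006,"y":0,"z":0,"wx":0,"wy":0,"wz":0,"hand":0},{"x":-0.005,"y":0,"z":0,"wx":0,"wy":0,"wz":0,"hand":0},{"x":-0.005,"y":0,"z":0,"wx":0,"wy":0,"wz":0,"hand":0},{"x":-0.005,"y":0,"z":0,"wx":0,"wy":0,"wz":0,"hand":0},{"x":-0.005,"y":0,"z":0,"wx":0,"wy":0,"wz":0,"hand":0}]'; python3 st.py
```

```text
clock: 2.53
eef_pos: [0.5029, 0.0169, 0.0906]
orientation: [-0.0, 0.14, 0.99, 0.0]
ft_force: [-3.0, 1.8, -1.6]
opening: 0.0001
gripper_force: 1.6
t 2.53 cradle mm [-123.4    0.2   90.6] yaw err 0.0004 tilt [-0.  0.] F cr [-3.3  0.9 -1.6] open 0.0001
```

Contact with the pan shows as about 3 N. I'll keep pushing slowly until the force rises.

```bash
python3 -m inch '[{"x":-0.003,"y":0,"z":0,"wx":0,"wy":0,"wz":0,"hand":0},{"x":-0.003,"y":0,"z":0,"wx":0,"wy":0,"wz":0,"hand":0},{"x":-0.003,"y":0,"z":0,"wx":0,"wy":0,"wz":0,"hand":0},{"x":-0.002,"y":0,"z":0,"wx":0,"wy":0,"wz":0,"hand":0}]'; python3 st.py;  python3 -m inch '[{"x":-0.001,"y":0,"z":0,"wx":0,"wy":0,"wz":0,"hand":0},{"x":-0.001,"y":0,"z":0,"wx":0,"wy":0,"wz":0,"hand":0}]'; python3 st.py
```

```text
clock: 2.87
eef_pos: [0.5131, 0.0139, 0.0906]
orientation: [-0.0, 0.14, 0.99, 0.0]
ft_force: [-4.5, 2.0, 2.8]
opening: -0.0001
gripper_force: 2.8
t 2.87 cradle mm [-112.8    0.2   90.6] yaw err 0.0004 tilt [-0.001  0.   ] F cr [-4.8  0.7  2.8] open -0.0001
clock: 3.03
eef_pos: [0.5148, 0.0134, 0.0906]
orientation: [-0.001, 0.14, 0.99, 0.0]
ft_force: [-6.5, 2.7, 4.9]
opening: 0.0001
gripper_force: 3.3
t 3.03 cradle mm [-111.     0.2   90.6] yaw err 0.0003 tilt [-0.001  0.   ] F cr [-7.   0.8  4.9] open 0.0001
```

```bash
for i in 1; do python3 -m inch '[{"x":-0.0015,"y":0,"z":0,"wx":0,"wy":0,"wz":0,"hand":0},{"x":-0.0015,"y":0,"z":0,"wx":0,"wy":0,"wz":0,"hand":0}]' >/dev/null; python3 st.py; python3 -m inch '[{"x":-0.0015,"y":0,"z":0,"wx":0,"wy":0,"wz":0,"hand":0}]'>/dev/null; python3 st.py; done
```

```text
t 3.2 cradle mm [-108.5    0.2   90.6] yaw err 0.0004 tilt [-0.002  0.001] F cr [-13.2  -0.1   8.1] open -0.0001
t 3.28 cradle mm [-108.5    0.2   90.5] yaw err 0.0004 tilt [-0.005  0.001] F cr [-17.3   1.   13.2] open -0.0
```

```bash
python3 -m inch '[{"x":0.01,"y":0,"z":0,"wx":0,"wy":0,"wz":0,"hand":0},{"x":0.012,"y":0,"z":0,"wx":0,"wy":0,"wz":0,"hand":0},{"x":0,"y":0,"z":-0.04,"wx":0,"wy":0,"wz":0,"hand":0},{"x":0,"y":0,"z":-0.04,"wx":0,"wy":0,"wz":0,"hand":0},{"x":0.0035,"y":0.0385,"z":0,"wx":0,"wy":0,"wz":0,"hand":0},{"x":0.0035,"y":0.0385,"z":0,"wx":0,"wy":0,"wz":0,"hand":0},{"x":0.0035,"y":0.0385,"z":0,"wx":0,"wy":0,"wz":0,"hand":0},{"x":0.0035,"y":0.0385,"z":0,"wx":0,"wy":0,"wz":0,"hand":0},{"x":0,"y":0,"z":0,"wx":0,"wy":0,"wz":0,"hand":0},{"x":0,"y":0,"z":0.04,"wx":0,"wy":0,"wz":0,"hand":0},{"x":0,"y":0,"z":0.04,"wx":0,"wy":0,"wz":0,"hand":0}]' >/dev/null; python3 st.py; python3 - <<'E'
from h import *
for a in (2.2,1.9,1.6,1.3,1.0,.7,.4,.2,.1,.0):
    n=np.array([-np.cos(a),np.sin(a)]); o=4+11*abs(n[0])+14.5*abs(n[1])
    print(a,np.array(gp(a,85,0,o)[:2]).round(1))
E
```

```text
t 4.2 cradle mm [-139.5  156.3   92.2] yaw err 0.0023 tilt [0.01  0.002] F cr [ 0.3  0.6 -1.3] open -0.0002
2.2 [-163.7  134. ]
1.9 [-181.6  113.6]
1.6 [-192.4   87.3]
1.3 [-195.5   63.4]
1.0 [-191.5   38.7]
0.7 [-179.4   15. ]
0.4 [-159.3   -4.6]
0.2 [-142.2  -13.8]
0.1 [-132.8  -16.9]
0.0 [-123.  -19.]
```

```bash
python3 -m inch '[{"x":0.008,"y":-0.0074,"z":0,"wx":0,"wy":0,"wz":0,"hand":0},{"x":0.008,"y":-0.0074,"z":0,"wx":0,"wy":0,"wz":0,"hand":0},{"x":0.008,"y":-0.0074,"z":0,"wx":0,"wy":0,"wz":0,"hand":0},{"x":0.009,"y":-0.0102,"z":0,"wx":0,"wy":0,"wz":0,"hand":0},{"x":0.009,"y":-0.0102,"z":0,"wx":0,"wy":0,"wz":0,"hand":0},{"x":0.0054,"y":-0.0131,"z":0,"wx":0,"wy":0,"wz":0,"hand":0},{"x":0.0054,"y":-0.0131,"z":0,"wx":0,"wy":0,"wz":0,"hand":0},{"x":0.0016,"y":-0.012,"z":0,"wx":0,"wy":0,"wz":0,"hand":0},{"x":0.0016,"y":-0.012,"z":0,"wx":0,"wy":0,"wz":0,"hand":0},{"x":-0.002,"y":-0.0123,"z":0,"wx":0,"wy":0,"wz":0,"hand":0},{"x":-0.002,"y":-0.0123,"z":0,"wx":0,"wy":0,"wz":0,"hand":0},{"x":-0.006,"y":-0.0119,"z":0,"wx":0,"wy":0,"wz":0,"hand":0},{"x":-0.006,"y":-0.0119,"z":0,"wx":0,"wy":0,"wz":0,"hand":0},{"x":-0.01,"y":-0.0098,"z":0,"wx":0,"wy":0,"wz":0,"hand":0},{"x":-0.01,"y":-0.0098,"z":0,"wx":0,"wy":0,"wz":0,"hand":0},{"x":-0.0085,"y":-0.0046,"z":0,"wx":0,"wy":0,"wz":0,"hand":0},{"x":-0.0085,"y":-0.0046,"z":0,"wx":0,"wy":0,"wz":0,"hand":0}]' >/dev/null; python3 st.py; python3 -c "
from h import *
crop('top',150,120,110,100,5,'tg.png')"
```

```text
t 5.62 cradle mm [-144.3  -16.6   90.4] yaw err -0.0008 tilt [0. 0.] F cr [ 0.2 -0.  -0.4] open 0.0002
```

View pics/tg.png

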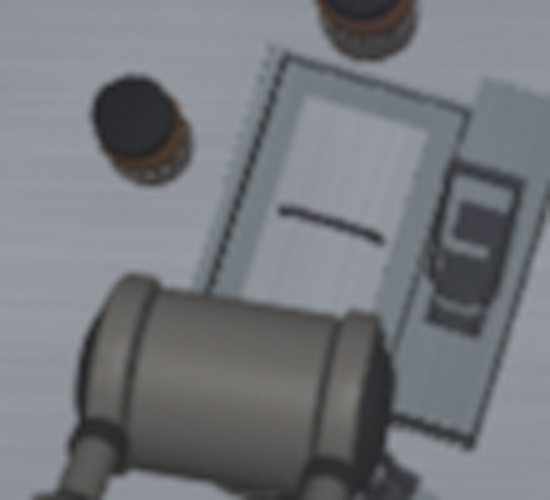

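The pan is home against the back wall. The keeper at crop (400,480) is nearly across the mouth. Next I push the gate the last bit to its stop.

```bash
python3 -m inch '[{"x":-0.006,"y":0,"z":0,"wx":0,"wy":0,"wz":0,"hand":0},{"x":-0.006,"y":0,"z":0,"wx":0,"wy":0,"wz":0,"hand":0},{"x":-0.004,"y":0,"z":0,"wx":0,"wy":0,"wz":0,"hand":0},{"x":-0.003,"y":0,"z":0,"wx":0,"wy":0,"wz":0,"hand":0}]' >/dev/null; python3 st.py;python3 -m inch '[{"x":-0.0015,"y":0,"z":0,"wx":0,"wy":0,"wz":0,"hand":0},{"x":-0.0015,"y":0,"z":0,"wx":0,"wy":0,"wz":0,"hand":0}]' >/dev/null; python3 st.py; python3 -m inch '[{"x":-0.001,"y":0,"z":0,"wx":0,"wy":0,"wz":0,"hand":0}]' >/dev/null; python3 st.py
```

```text
t 6.0 cradle mm [-125.7  -15.6   90.2] yaw err 0.0008 tilt [-0.  0.] F cr [-1.8 -0.4  0.1] open 0.0002
t 6.17 cradle mm [-123.1  -15.6   90.3] yaw err 0.0007 tilt [-0.  0.] F cr [-1.2  0.3  0.3] open -0.0001
t 6.25 cradle mm [-122.5  -15.6   90.2] yaw err 0.0006 tilt [-0.001  0.   ] F cr [-3.2  1.   2.6] open -0.0001
```

```bash
python3 -m inch '[{"x":-0.0015,"y":0,"z":0,"wx":0,"wy":0,"wz":0,"hand":0},{"x":-0.0015,"y":0,"z":0,"wx":0,"wy":0,"wz":0,"hand":0}]' >/dev/null; python3 st.py; python3 -m inch '[{"x":-0.0015,"y":0,"z":0,"wx":0,"wy":0,"wz":0,"hand":0}]' >/dev/null; python3 st.py
```

```text
t 6.42 cradle mm [-122.4  -15.7   90.1] yaw err 0.0006 tilt [-0.007  0.002] F cr [-16.8   0.5  13.6] open 0.0
t 6.5 cradle mm [-122.4  -15.7   90.1] yaw err 0.0007 tilt [-0.011  0.003] F cr [-22.4   0.8  18.6] open 0.0001
```

```bash
python3 -m inch '[{"x":0.008,"y":0,"z":0,"wx":0,"wy":0,"wz":0,"hand":0},{"x":0.012,"y":0,"z":0,"wx":0,"wy":0,"wz":0,"hand":0},{"x":0,"y":0,"z":-0.038,"wx":0,"wy":0,"wz":0,"hand":0},{"x":0,"y":0,"z":-0.038,"wx":0,"wy":0,"wz":0,"hand":0},{"x":0,"y":0,"z":-0.038,"wx":0,"wy":0,"wz":0,"hand":0},{"x":0,"y":0,"z":-0.038,"wx":0,"wy":0,"wz":0,"hand":0},{"x":0,"y":0,"z":-0.038,"wx":0,"wy":0,"wz":0,"hand":0},{"x":-0.0342,"y":-0.0115,"z":0,"wx":0,"wy":0,"wz":0,"hand":0},{"x":-0.0342,"y":-0.0115,"z":0,"wx":0,"wy":0,"wz":0,"hand":0},{"x":-0.0342,"y":-0.0115,"z":0,"wx":0,"wy":0,"wz":0,"hand":0},{"x":-0.0342,"y":-0.0115,"z":0,"wx":0,"wy":0,"wz":0,"hand":0},{"x":-0.0342,"y":-0.0115,"z":0,"wx":0,"wy":0,"wz":0,"hand":0},{"x":-0.0342,"y":-0.0115,"z":0,"wx":0,"wy":0,"wz":0,"hand":0},{"x":0,"y":0,"z":0,"wx":0,"wy":0,"wz":0,"hand":0}]' >/dev/null; python3 st.py; python3 - <<'E'
from h import *
crop('side',220,100,130,100,6,'s2.png')
c=np.load("c.npy")
inv=lambda P:((proj("side",P)-[220,100]+.5)*6).round()
for t in(1.0,1.1,1.2,1.3,1.4):print(t,"tip",inv(W(c,lev(t))),"bar",inv(W(c,bar(t,3.37))))
print("pivot",inv(W(c,[-36,-85,116])),"keeper top",inv(W(c,[-108,-85,131])))
E
```

```text
t 7.67 cradle mm [ 72.2 -87.8 276.8] yaw err -0.0027 tilt [-0.001 -0.001] F cr [-0.6 -0.2 -0.8] open 0.0001
1.0 tip [402. 344.] bar [483. 338.]
1.1 tip [389. 338.] bar [468. 325.]
1.2 tip [375. 332.] bar [451. 313.]
1.3 tip [360. 327.] bar [432. 302.]
1.4 tip [345. 324.] bar [413. 292.]
pivot [322. 437.] keeper top [189. 403.]
```

View pics/s2.png

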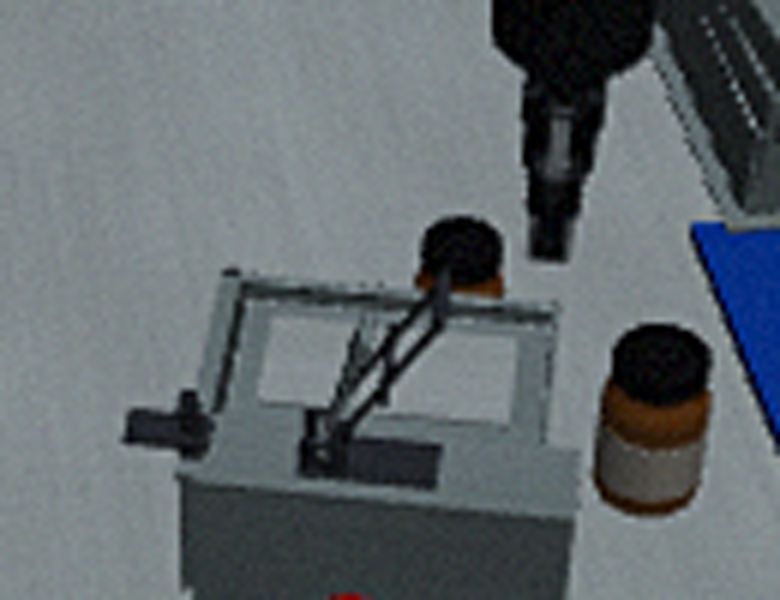

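The gate is shut, with the keeper at (190,400). The bar is at about (440,295), which fits a lever angle of about 1.3. Next I drop behind the bar and push it over.

```bash
python3 -m inch '[{"x":0,"y":0.001,"z":0.023,"wx":0,"wy":0,"wz":0,"hand":0},{"x":0,"y":0.001,"z":0.023,"wx":0,"wy":0,"wz":0,"hand":0},{"x":0.012,"y":0,"z":0,"wx":0,"wy":0,"wz":0,"hand":0},{"x":0.01,"y":0,"z":0,"wx":0,"wy":0,"wz":0,"hand":0},{"x":0.008,"y":0,"z":0,"wx":0,"wy":0,"wz":0,"hand":0},{"x":0.008,"y":0,"z":0,"wx":0,"wy":0,"wz":0,"hand":0},{"x":0.008,"y":0,"z":0,"wx":0,"wy":0,"wz":0,"hand":0},{"x":0.008,"y":0,"z":0,"wx":0,"wy":0,"wz":0,"hand":0},{"x":0.008,"y":0,"z":0,"wx":0,"wy":0,"wz":0,"hand":0},{"x":0.008,"y":0,"z":0,"wx":0,"wy":0,"wz":0,"hand":0},{"x":0.008,"y":0,"z":0,"wx":0,"wy":0,"wz":0,"hand":0},{"x":0.008,"y":0,"z":0,"wx":0,"wy":0,"wz":0,"hand":0},{"x":0.008,"y":0,"z":0,"wx":0,"wy":0,"wz":0,"hand":0}]' >/dev/null; python3 st.py; python3 -m inch '[{"x":0.006,"y":0,"z":0,"wx":0,"wy":0,"wz":0,"hand":0},{"x":0,"y":0,"z":0,"wx":0,"wy":0,"wz":0,"hand":0},{"x":0,"y":0,"z":0,"wx":0,"wy":0,"wz":0,"hand":0},{"x":0,"y":0,"z":0,"wx":0,"wy":0,"wz":0,"hand":0}]' >/dev/null; python3 st.py; python3 - <<'E'
from h import *
crop('side',220,100,130,100,6,'s3.png')
c=np.load("c.npy")
inv=lambda P:((proj("side",P)-[220,100]+.5)*6).round()
print("pocket",inv(W(c,[-120,-85,118])))
E
```

```text
t 8.8 cradle mm [-27.3 -82.6 234.6] yaw err 0.0006 tilt [ 0.001 -0.   ] F cr [-0.1 -0.2  0.2] open 0.0001
t 9.13 cradle mm [-32.  -82.9 234.4] yaw err 0.0002 tilt [ 0.001 -0.   ] F cr [ 0.4 -0.5 -0.2] open 0.0001
pocket [167. 419.]
```

View pics/s3.png

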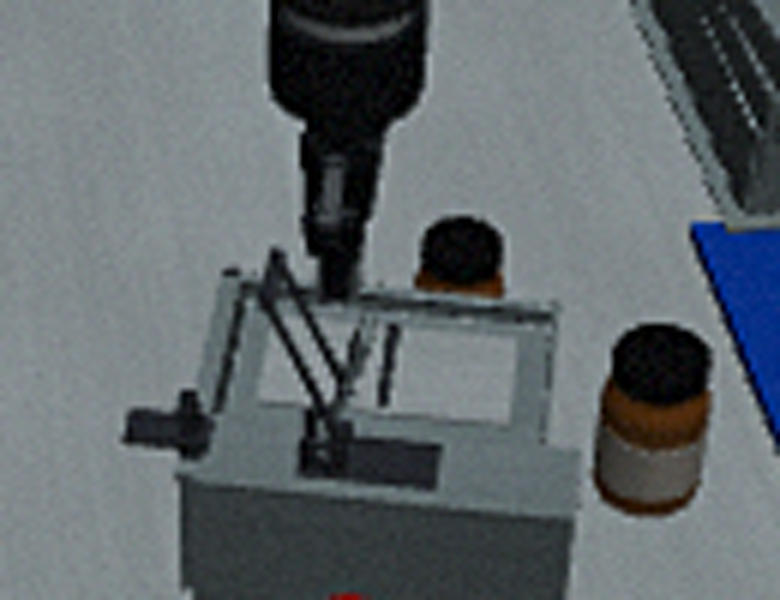

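The bail has passed upright, with its bar at (272,270) leaning towards the gate, and may still be falling. I'll check for motion numerically.

```bash
cat > ch.py <<'E'
from h import *
import sys
crop('side',220,100,130,100,6,'now.png')
a=cv2.imread('pics/s3.png',0).astype(int);b=cv2.imread('pics/now.png',0).astype(int)
d=b-a
for n,m in(("gone",d>45),("new",d<-45)):
    m=cv2.morphologyEx(m.astype('uint8'),cv2.MORPH_OPEN,np.ones((5,5)));m[:300,300:]=0
    k,_,s,ce=cv2.connectedComponentsWithStats(m)
    print(n,[(s[i].tolist(),ce[i].round().tolist()) for i in range(1,k) if s[i][4]>80])
E
python3 -m inch '[{"x":0,"y":0,"z":0,"wx":0,"wy":0,"wz":0,"hand":0},{"x":0,"y":0,"z":0,"wx":0,"wy":0,"wz":0,"hand":0},{"x":0,"y":0,"z":0,"wx":0,"wy":0,"wz":0,"hand":0},{"x":0,"y":0,"z":0,"wx":0,"wy":0,"wz":0,"hand":0},{"x":0,"y":0,"z":0,"wx":0,"wy":0,"wz":0,"hand":0}]' >/dev/null; python3 ch.py
```

```text
gone [([264, 248, 33, 41, 851], [278.0, 269.0]), ([259, 298, 57, 92, 1158], [287.0, 342.0]), ([298, 303, 45, 79, 902], [322.0, 343.0]), ([312, 396, 15, 13, 154], [319.0, 403.0])]
new [([228, 387, 81, 14, 883], [270.0, 395.0]), ([320, 386, 16, 13, 165], [328.0, 392.0]), ([163, 390, 16, 24, 280], [171.0, 402.0]), ([197, 392, 17, 10, 145], [205.0, 396.0]), ([211, 434, 88, 14, 813], [255.0, 441.0])]
```

```bash
python3 - <<'E'
from h import *
im=cv2.imread('pics/now.png')[340:500,90:370];cv2.imwrite('pics/n2.png',cv2.resize(im,None,fx=2.5,fy=2.5))
c=np.load("c.npy")
for z,x in((116,-118),(120,-118),(135,-112)):
  print(z,[((((proj("side",W(c,[x,y,z]))-[220,100]+.5)*6)-[90,340])*2.5).round() for y in(-64,-106)])
E
```

```text
116 [array([217., 142.]), array([185., 270.])]
120 [array([216., 128.]), array([185., 256.])]
135 [array([243.,  78.]), array([212., 206.])]
```

View pics/n2.png

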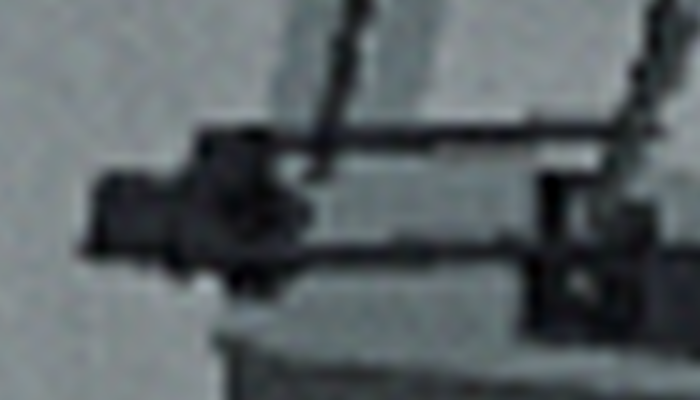

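The bar lies behind the post in the pocket, matching the projected z of about 119. Now the lever: come down on its gate side, then follow the arc.

```bash
python3 -m inch '[{"x":0.008,"y":-0.001,"z":0,"wx":0,"wy":0,"wz":0,"hand":0},{"x":0.008,"y":-0.001,"z":0,"wx":0,"wy":0,"wz":0,"hand":0},{"x":0,"y":0,"z":0.016,"wx":0,"wy":0,"wz":0,"hand":0},{"x":0,"y":0,"z":0.016,"wx":0,"wy":0,"wz":0,"hand":0}]' >/dev/null; python3 st.py; python3 -m inch '[{"x":-0.011,"y":0,"z":0,"wx":0,"wy":0,"wz":0,"hand":0},{"x":-0.005,"y":0,"z":0.001,"wx":0,"wy":0,"wz":0,"hand":0},{"x":-0.005,"y":0,"z":0.001,"wx":0,"wy":0,"wz":0,"hand":0},{"x":-0.006,"y":0,"z":0.0025,"wx":0,"wy":0,"wz":0,"hand":0},{"x":-0.006,"y":0,"z":0.0025,"wx":0,"wy":0,"wz":0,"hand":0},{"x":-0.0055,"y":0,"z":0.0037,"wx":0,"wy":0,"wz":0,"hand":0},{"x":-0.0055,"y":0,"z":0.0037,"wx":0,"wy":0,"wz":0,"hand":0}]' >/dev/null; python3 st.py
```

```text
t 9.98 cradle mm [-48.9 -84.9 203.1] yaw err 0.0003 tilt [ 0.002 -0.001] F cr [ 0.3 -0.8  0.2] open -0.0001
t 10.57 cradle mm [ -3.6 -84.8 188. ] yaw err 0.0003 tilt [ 0.001 -0.   ] F cr [-2.  -0.4  2.9] open -0.0001
```

```bash
python3 -m inch '[{"x":-0.0045,"y":0,"z":0.0048,"wx":0,"wy":0,"wz":0,"hand":0},{"x":-0.0045,"y":0,"z":0.0048,"wx":0,"wy":0,"wz":0,"hand":0},{"x":-0.0035,"y":0,"z":0.0056,"wx":0,"wy":0,"wz":0,"hand":0},{"x":-0.0035,"y":0,"z":0.0056,"wx":0,"wy":0,"wz":0,"hand":0}]' >/dev/null; python3 st.py;  python3 -m inch '[{"x":-0.0023,"y":0,"z":0.0062,"wx":0,"wy":0,"wz":0,"hand":0},{"x":-0.0023,"y":0,"z":0.0062,"wx":0,"wy":0,"wz":0,"hand":0},{"x":-0.001,"y":0,"z":0.0048,"wx":0,"wy":0,"wz":0,"hand":0},{"x":-0.001,"y":0,"z":0.0048,"wx":0,"wy":0,"wz":0,"hand":0}]' >/dev/null; python3 st.py; python3 -m inch '[{"x":0,"y":0,"z":0.001,"wx":0,"wy":0,"wz":0,"hand":0},{"x":0,"y":0,"z":0.001,"wx":0,"wy":0,"wz":0,"hand":0}]' >/dev/null; python3 st.py
```

```text
t 10.9 cradle mm [ 12.5 -84.8 166.9] yaw err 0.0002 tilt [ 0.002 -0.   ] F cr [0.9 1.4 2.8] open -0.0003
t 11.23 cradle mm [ 17.6 -84.8 144.4] yaw err 0.0003 tilt [-0.002  0.001] F cr [-17.   -0.3  47.2] open 0.0001
t 11.4 cradle mm [ 17.5 -84.8 144.8] yaw err 0.0004 tilt [-0.001  0.   ] F cr [-9.6  0.  21.5] open 0.0001
```

The lever is on its hard stop. I'll lift off, retreat clear and check.

```bash
python3 -m inch '[{"x":0,"y":0,"z":-0.02,"wx":0,"wy":0,"wz":0,"hand":0},{"x":0,"y":0,"z":-0.04,"wx":0,"wy":0,"wz":0,"hand":0},{"x":0,"y":0,"z":-0.04,"wx":0,"wy":0,"wz":0,"hand":0},{"x":-0.02,"y":0,"z":-0.035,"wx":0,"wy":0,"wz":0,"hand":0},{"x":-0.04,"y":0,"z":0,"wx":0,"wy":0,"wz":0,"hand":0},{"x":-0.04,"y":0,"z":0,"wx":0,"wy":0,"wz":0,"hand":0},{"x":0,"y":0,"z":0,"wx":0,"wy":0,"wz":0,"hand":0},{"x":0,"y":0,"z":0,"wx":0,"wy":0,"wz":0,"hand":0}]' >/dev/null; python3 st.py; python3 - <<'E'
from h import *
a=snapshot('side')[85:235,200:350,::-1];cv2.imwrite("pics/fin.png",cv2.resize(a,(600,600),interpolation=cv2.INTER_CUBIC))
E
```

```text
t 12.07 cradle mm [119.2 -85.1 272.8] yaw err -0.0001 tilt [-0.006  0.002] F cr [-0.6 -0.2 -0.6] open -0.0002
```

View pics/fin.png

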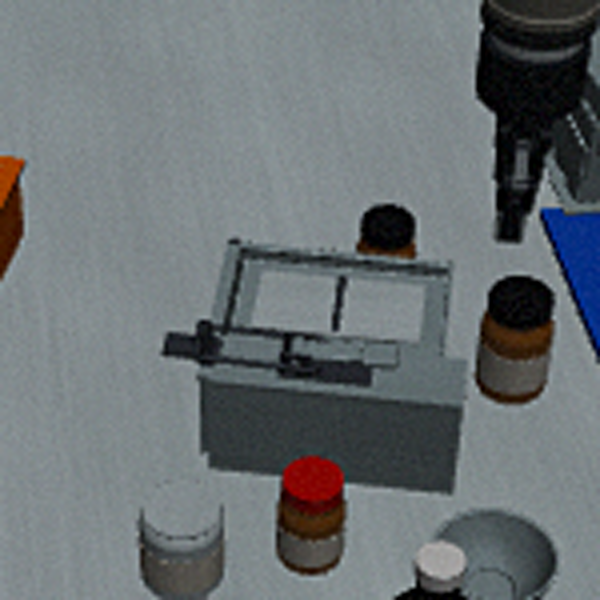

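The latch is clamped: the lever lies flat towards the back at (340,350), the bail is over the keeper at (205,345), the gate is shut and the pan is home. The jars, bowl and bottle in view haven't moved.

```bash
python3 -c "
from cell import r
print(r.job_done())"
```

```text
the job is handed in; nothing more can be done
None
```

I handed in the job at about 12 s: the pan is home, the gate is shut, the bail is hooked and the lever is clamped flat; the one risk is a brief 47 N wrist reading when the fingertips drove the lever onto its stop, since the 40 N limit is for the arm and gripper body.

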